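# Index the swivel stand one hole toward the label roll

## Robot

A 6-joint arm with a two-finger parallel gripper is mounted at the origin on the work surface; the furniture and walls round the work are solid. World frame = base frame: x ahead of the robot, y to its left, z up, the work surface at z = 0. Lengths are in mm, angles in rad, forces in N, time in s.
With the tool pointing down it reaches from about 225 to 875 mm from the base axis. Payload 3.4 kg.
Tool frame: the origin (TCP) lies on the centre line of the jaws, within the pads' length; the fingertips stand 11 mm ahead of it and the grasp point (between the pads) lies 8 mm behind it (r.tips_ahead is the z of the fingertips in the tool frame, in mm); z points along the fingers, y is the line along which they close (so a half turn about z gives the same grasp; the last joint's range is limited). The gripper opens to 85 mm and grips with 20 to 120 N. Pads are 22 mm wide; open, the fingers measure 114 mm over their backs; the gripper's body (76 mm by 85 mm) begins 54 mm behind the grasp point. The pads swing forward as they close: fully open they stand 13 mm farther back than shut.
Start: joints at [1.084, 0.276, 1.505, -0, 1.361, -0.121], TCP at [205.695, 536.986, 212.528] pointing down, gripper open.
Joint ranges: [-2.89, 2.89], [-0.75, 2.08], [0.22, 2.7], [-1.18, 4.32], [0.11, 2.71], [-2.7, 2.7]. Speed limits (rad/s): [2.57, 2.57, 3.14, 3.14, 3.14, 3.14].

## Interface

Orientations are given as [roll, pitch, yaw] about the fixed x, y, z axes, in that order (R = Rz(yaw) Ry(pitch) Rx(roll)).
In Python, from workcell import r gives the robot as it stands.
- The arm moves only by the shell command python3 -m creep 'ROWS'. ROWS is JSON, a list of rows, each a list of 7 numbers: the finger opening in mm, from 0 to 85.4, then the shift along the world's x, y, z in mm, then the turn, a rotation vector about the world's x, y, z in rad. In form: [[hand, x, y, z, ax, ay, az], ...]. A call has 1 to 20 rows; each row is the pose to reach, as a shift and turn from the pose commanded when the call began; what a row does not reach only later rows make up. A row lasts 1/12 s, in which the tool goes at most 41.7 mm and 7.16 degrees, less where a joint would pass 70% of its speed; a pose out of reach is approached as far as the arm can. A call with a gripper value outside its range is refused whole. The fingers move at their own pace and stop on an object; the grip force is fixed at half the most. Time passes only in rows, so rows that repeat a pose let the fingers close. It gives the time, the measured TCP pose, the force, the opening and the grip force at its end, in the units of the state.
- r.read_state(): the state, without advancing time (a new reading comes with each control period).
- r.grab_frame(name): name is "scene" or "side" or "wrist"; returns the picture (420x560x3 uint8, blue, green, red); there is no depth.
- r.get_calibration(name): a dict with "K" (3x3 intrinsics, pixels), "dist" ([k1, k2, p1, p2, k3] as OpenCV has them; the pictures are not rectified), "rvec" (rotation vector, rad) and "tvec" (3), from world to camera coordinates, as OpenCV has them. Camera axes: x right, y down, z forward; pixel columns grow to the right and rows downward; lengths in mm; the calibration is good to about 2 mm. A picture is of the moment at which its call begins: read the wrist's pose just before it. get_calibration takes no time and is no camera call; for the wrist camera it gives the pose at the moment of the call.
- r.finish_job(): hands the job in; it is judged then, once.
The state is a dict: "t": time; "joint_positions": joint angles; "qd": joint speeds; "effort": joint torques, N m; "position": TCP position; "tool_rot": TCP orientation; "force": force on the tool from outside, world axes, zero at the start; "wrist_torque": the same for the moment, N m; "gripper_width": opening from 0.0 (shut) to 1.0 (fully open); "grip_force": force on a finger pad.
Only numpy, scipy, OpenCV 4.12 (cv2) and the standard library are available. Lean on these libraries where they do the work, as an engineer would, in place of code of your own. Each camera call takes 0.05 s, during which the arm holds its last target. There are 200 camera calls.

## Task

The module on the swivel stand is due for its label. Take the black pull knob, draw the spring index pin up out of its hole, swing the stand's arm exactly one hole toward the side where the white label roll stands, and let the pin drop fully home in that hole. Let go of the knob, and leave the label roll and the tape roll where they are.

Things in the scene. Friction and masses are not known exactly. Their poses are not given: they have to be found in the camera images.
- swivel_base: Fixed dark steel plate, 215 x 236 x 16 mm, on the desk. Origin: on the vertical turning axis, at desk height. -x points to the middle one of five holes, +y to its left seen along +x. Holes: 17 mm bore, countersunk, on a circle of 110 mm radius, 30 degrees apart; the pin starts in the middle one. On top turns a 124 mm disc with a grey module up to 99 mm above the desk, within 55 mm of the axis.
- knob_center (a point): Centre of the black pull knob on the index pin: upright cylinder, diameter 30 mm, height 30 mm, its centre 77 mm above the desk when the pin is home, 110 mm from the turning axis, at the end of the turntable's arm. 14 mm of bare stem below it, then a 32 mm steel collar (top at z = 48 mm). It spins freely on its stem, so a hand holding it need not turn as the arm swings.
- index_pin (a joint): How far the pin is drawn straight up, m: 0 home, travel 0.024. Lifting takes 5 N at home, 8 N fully drawn (spring and weight). The round-nosed 13 mm pin reaches 12 mm into the plate: the arm is locked but for 1 degree of play until it is drawn 12 mm; 16 to 20 mm clears. Let go between holes it rests at 0.012; within 8 mm of a hole's centre it slides in by itself.
- turntable (a joint): Angle of disc and arm about the base's vertical axis, rad, counter-clockwise positive from above: 0 in the middle hole (start), +0.524 in the next hole to the right (base -y), -0.524 in the next to the left (base +y), +-1.047 in the outermost. Turns easily (under 2 N at the knob) when the pin is drawn.
- hole_left (a point): Centre of the mouth, on the plate's top 16 mm above the desk, of the next hole on the left of the start hole (base +y side).
- hole_right (a point): The same for the next hole on the right of the start hole (base -y side).
- label_roll: White roll of blank labels standing loose on the desk at one side of the stand, 69 mm in diameter, 40 mm high, small core hole. Origin: centre of its underside. It shows which way to turn: left if it stands on the base's +y side, right if on the -y side. Not to be moved.
- tape_roll: Brown tape roll standing loose on the desk at the other side of the stand, 94 mm in diameter, 48 mm high, with a wide hole. Origin: centre of its underside. Not to be moved.

How it is judged:
By the outcome, as a careful person would: the job done as asked, in the order asked, and still so for the second after the job is handed in, with the robot touching nothing.
It also fails if it takes over 35 s, if anything falls off the work surface, if the arm or the gripper's body presses on something with over 40 N, if the wrist force passes 120 N, or if a joint passes its speed limit or range.

## Working session

There is one attempt and no reset: what is moved stays moved. The work goes in short steps, Python scripts to look and compute and a shell command to move; the robot and the scene stay as the last step left them, time stands still between calls to the robot, and variables do not carry over. Pictures are saved under pics/ and viewed, at most 10 in all, crops included, and the job is handed in when it is done.

```bash
mkdir -p pics
python3 - <<'E'
from workcell import r
import cv2,numpy as np
a=r.grab_frame("scene");b=r.grab_frame("side")
cv2.imwrite("pics/a.png",a);cv2.imwrite("pics/b.png",b)
for n in("scene","side"):
    c=r.get_calibration(n);R=cv2.Rodrigues(np.array(c["rvec"]))[0];print(n,(-R.T@np.array(c["tvec"]).ravel()).round(),R[2].round(2))
print(r.read_state())
E
```

```text
scene [-197. -375.  773.] [ 0.65  0.38 -0.66]
side [542. 862. 796.] [-0.03 -0.76 -0.65]
{'t': 0.1, 'joint_positions': array([ 1.08402414e+00,  2.76530006e-01,  1.50599065e+00,  2.97709972e-05,
        1.36073578e+00, -1.21007823e-01]), 'qd': array([ 0.000329  , -0.00237417, -0.00179021,  0.00096776, -0.00244294,
        0.00221168]), 'effort': array([ 5.11562776e-04, -4.17702985e+01, -2.46405244e+01, -4.49362041e-07,
        5.71854034e-03,  5.80924151e-06]), 'position': array([205.41711942, 536.51499651, 211.73358323]), 'tool_rot': array([-3.13994455e+00, -2.29732852e-04,  2.77582187e+00]), 'force': array([-0.06738708, -0.45800598,  0.48253525]), 'wrist_torque': array([ 0.03733633, -0.00482251,  0.01033009]), 'grip_force': 0.0, 'gripper_width': 1.0001453999505863}
```

View pics/a.png

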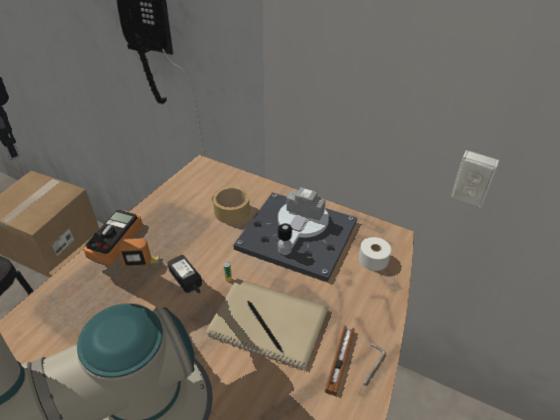

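View pics/b.png

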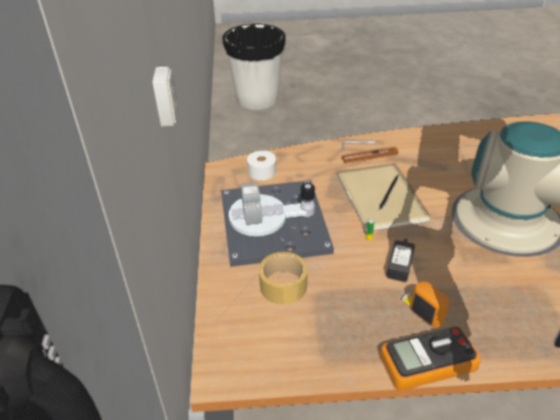

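The scene view shows the knob near (285,231), the label roll at (375,254) and the tape roll at (231,206). In the side view the knob is near (308,190) and the label roll at (262,166). The label roll is on the world -y side, which is the base's right.

```bash
cat > h.py <<'E'
import cv2,numpy as np
def ray(c,uv):
    K=np.array(c["K"]);R=cv2.Rodrigues(np.array(c["rvec"]))[0];t=np.array(c["tvec"]).ravel()
    p=cv2.undistortPoints(np.array([[uv]],float),K,np.array(c["dist"]))[0,0]
    return -R.T@t,R.T@np.array([p[0],p[1],1])
def plane(c,uv,z):
    o,d=ray(c,uv);return o+d*(z-o[2])/d[2]
def tri(rs):
    A=0;b=0
    for o,d in rs:
        d=d/np.linalg.norm(d);P=np.eye(3)-np.outer(d,d);A=A+P;b=b+P@o
    return np.linalg.solve(A,b)
E
python3 - <<'E'
from workcell import r
from h import *
ca,cb=r.get_calibration("scene"),r.get_calibration("side")
a=cv2.imread("pics/a.png");b=cv2.imread("pics/b.png")
rs=[]
for im,c,(u,v) in((a,ca,(285,232)),(b,cb,(308,190))):
    g=im.max(2);w=g[v-14:v+15,u-14:u+15]
    m=(w<28).astype(np.uint8);n,l,s,ce=cv2.connectedComponentsWithStats(m)
    i=1+s[1:,4].argmax();print(s[i],ce[i]+[u-14,v-14]);rs.append(ray(c,ce[i]+[u-14,v-14]))
    print(plane(c,ce[i]+[u-14,v-14],77).round(1))
print("knob",tri(rs).round(1))
# plate corners side, label/tape
for n,uv,z in(("c1",(222,192),16),("c2",(318,182),16),("c3",(329,250),16),("c4",(231,260),16)):print(n,plane(cb,uv,z).round())
for uv in((272,195),(356,232),(322,271),(238,237)):print("s",plane(ca,uv,16).round())
print("label",tri([ray(ca,(375,247)),ray(cb,(262,159))]).round(),"tape",tri([ray(ca,(231,197)),ray(cb,(284,268))]).round())
z=np.hstack([cv2.resize(a[180:280,220:310],None,fx=4,fy=4),cv2.resize(b[160:260,220:310],None,fx=4,fy=4)]);cv2.imwrite("pics/z.png",z)
E
```

```text
[  8   9  12  13 105] [284.6952381  234.16190476]
[426.7 -43.5  77. ]Traceback (most recent call last):
  File "<stdin>", line 9, in <module>
ValueError: attempt to get argmax of an empty sequence
```

Run:
```python
from workcell import r
from h import *
ca,cb=r.get_calibration("scene"),r.get_calibration("side")
a=cv2.imread("pics/a.png");b=cv2.imread("pics/b.png")
rs=[]
for im,c,(u,v),T in((a,ca,(285,232),28),(b,cb,(308,190),50)):
    g=im.max(2);w=g[v-14:v+15,u-14:u+15];print(w.min())
    m=(w<T).astype(np.uint8);n,l,s,ce=cv2.connectedComponentsWithStats(m)
    i=1+s[1:,4].argmax() if n>1 else 0;print(s[i],ce[i]+[u-14,v-14]);rs.append(ray(c,ce[i]+[u-14,v-14]))
    print(plane(c,ce[i]+[u-14,v-14],77).round(1))
print("knob",tri(rs).round(1))
for n,uv,z in(("c1",(222,192),16),("c2",(318,182),16),("c3",(329,250),16),("c4",(231,260),16)):print(n,plane(cb,uv,z).round())
for uv in((272,195),(356,232),(322,271),(238,237)):print("s",plane(ca,uv,16).round())
print("label",tri([ray(ca,(375,247)),ray(cb,(262,159))]).round(),"tape",tri([ray(ca,(231,197)),ray(cb,(284,268))]).round())
z=np.hstack([cv2.resize(a[180:280,220:310],None,fx=4,fy=4),cv2.resize(b[160:260,220:320],None,fx=4,fy=4)]);cv2.imwrite("pics/z.png",z)
```

```text
11
[  8   9  12  13 105] [284.6952381  234.16190476]
[426.7 -43.5  77. ]
37
[  7  11  13  12 101] [306.68316832 193.9009901 ]
[437.4 -28.2  77. ]
knob [435.7 -39.2  67.7]
c1 [ 623. -129.   16.]
c2 [ 397. -146.   16.]
c3 [403.  82.  16.]
c4 [602.  93.  16.]
s [593.  86.  16.]
s [ 574. -160.   16.]
s [ 422. -142.   16.]
s [417.  77.  16.]
label [ 526. -222.   38.] tape [500. 153.  47.]
```

View pics/z.png

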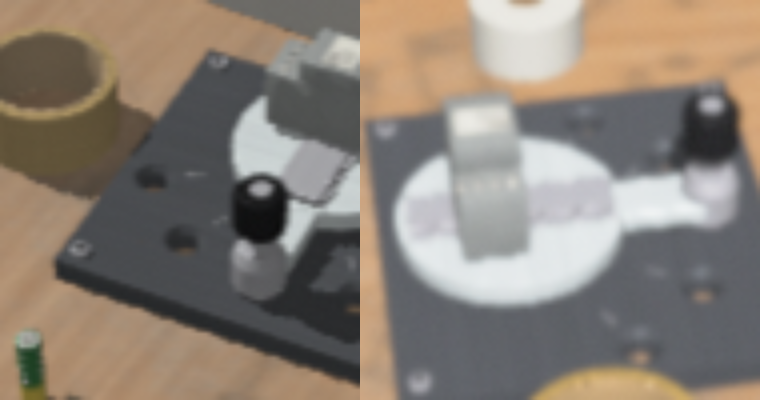

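The crops put the knob centre at about (284.8,232.2) in the scene view and (307.5,191.2) in the side view. That is around (430,-38). I'm moving above it for a wrist look, with the fingers closing along y, tangential to the arm.

```bash
python3 -m creep '[[85,14,-38,0,0,0,0.02],[85,28,-76,0,0,0,0.05],[85,42,-114,0,0,0,0.07],[85,56,-152,0,0,0,0.1],[85,70,-190,0,0,0,0.12],[85,84,-228,0,0,0,0.14],[85,98,-266,0,0,0,0.17],[85,112,-304,0,0,0,0.19],[85,126,-342,0,0,0,0.22],[85,140,-380,0,0,0,0.24],[85,154,-418,0,0,0,0.27],[85,168,-456,0,0,0,0.29],[85,182,-494,0,0,0,0.32],[85,196,-532,0,0,0,0.34],[85,210,-570,0,0,0,0.36],[85,210,-573,0,0,0,0.365],[85,210,-573,0,0,0,0.365],[85,210,-573,0,0,0,0.365],[85,210,-573,0,0,0,0.365]]'
python3 - <<'E'
from workcell import r
from h import *
ca,cb=r.get_calibration("scene"),r.get_calibration("side")
print("knob",tri([ray(ca,(284.8,232.2)),ray(cb,(307.5,191.2))]).round(1))
c=r.get_calibration("wrist");o,d=ray(c,(280,210));print(o,d,r.read_state()["position"],r.read_state()["tool_rot"])
cv2.imwrite("pics/w.png",r.grab_frame("wrist"))
E
```

```text
t: 1.68
position: [414.8, -34.8, 212.2]
tool_rot: [3.141, -0.001, -3.141]
force: [-0.4, 0.5, -0.3]
gripper_width: 0.995
grip_force: 0.0
knob [434.3 -39.7  74.9]
[334.94333046 -33.93552563 373.54851465] [ 0.29775946  0.00341604 -0.95476105] [414.81222551 -34.75313062 212.22801844] [ 3.14051857e+00 -1.14326117e-03 -3.14148602e+00]
```

View pics/w.png

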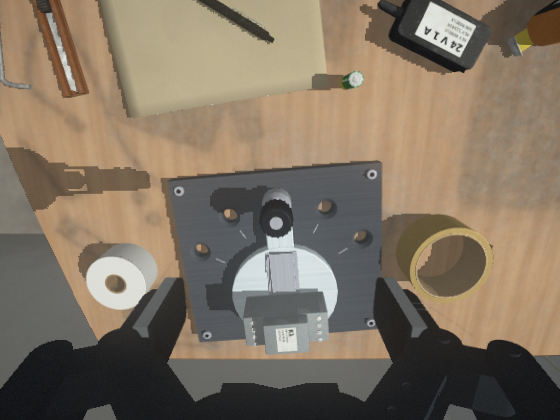

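The wrist view shows the knob top at about (277,221) and the holes at (231,214), (326,206), (202,248) and (361,236). The label roll at left (120,278) is on the world -y side, and the target hole is at (231,214).

Run:
```python
from workcell import r
from h import *
c=r.get_calibration("wrist")
H=np.array([plane(c,p,16)[:2] for p in((202,248),(231,214),(326,206),(361,236))]);print(H.round(1))
th=np.radians([60,30,-30,-60]);M=np.c_[-110*np.cos(th),-110*np.sin(th)]
a=H-H.mean(0);b=M-M.mean(0)
U,S,V=np.linalg.svd(b.T@a);R=(U@V).T;t=H.mean(0)-R@M.mean(0)
print("res",(M@R.T+t-H).round(1),"axis",t,"yaw",np.degrees(np.arctan2(R[1,0],R[0,0])))
for d in(0,5,10,15,20,25,30):
    q=np.radians(d);print(d,(t+R@[-110*np.cos(q),-110*np.sin(q)]).round(1))
print("knobtop",plane(c,(277,221),92).round(1), "label",plane(c,(116,283),40).round())
```

```text
[[ 493.4 -124.1]
 [ 451.4  -88.1]
 [ 442.    19.3]
 [ 478.4   61.6]]
res [[ 0.8 -2. ]
 [-0.7 -1.2]
 [-0.3  1.1]
 [ 0.2  2.1]] axis [541.16053065 -26.66396611] yaw 4.7004177948687245
0 [431.5 -35.7]
5 [432.7 -45.2]
10 [434.8 -54.6]
15 [437.6 -63.7]
20 [441.2 -72.6]
25 [445.6 -81.2]
30 [450.7 -89.3]
knobtop [433.3 -35.5  92. ] label [ 527. -221.   40.]
```

```bash
python3 -m creep '[[85,18,-1,-35,0,0,0],[85,18,-1,-70,0,0,0],[85,18,-1,-100,0,0,0],[85,18,-1,-120,0,0,0],[85,18,-1,-140,0,0,0],[85,18,-1,-140,0,0,0],[60,18,-1,-140,0,0,0],[40,18,-1,-140,0,0,0],[40,18,-1,-140,0,0,0],[40,18,-1,-140,0,0,0],[40,18,-1,-140,0,0,0]]'
python3 - <<'E'
from workcell import r
from h import *
cv2.imwrite("pics/w2.png",r.grab_frame("wrist"))
E
```

```text
t: 2.65
position: [434.5, -37.1, 73.6]
tool_rot: [-3.141, 0.002, 3.141]
force: [0.9, -0.4, -0.5]
gripper_width: 0.468
grip_force: 0.0
```

View pics/w2.png

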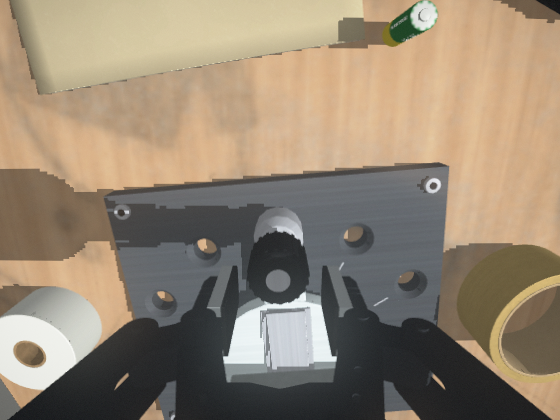

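The knob, with its top at (277,280), sits centred between the pads at about x 238 and 322. Closing.

```bash
python3 - <<'E'
from workcell import r
from h import *
c=r.get_calibration("wrist");print(plane(c,(277,280),92))
E
python3 -m creep '[[20,0,0,0,0,0,0],[20,0,0,0,0,0,0],[20,0,0,0,0,0,0],[20,0,0,0,0,0,0],[20,0,0,0,0,0,0],[20,0,0,0,0,0,0]]'
```

```text
[434.32354307 -37.2478442   92.        ]
t: 3.2
position: [434.3, -37.3, 73.2]
tool_rot: [-3.141, 0.001, 3.141]
force: [-0.5, -0.4, 5.9]
gripper_width: 0.233
grip_force: 2.9
```

Run:
```python
from workcell import r
from h import *
cv2.imwrite("pics/w3.png",r.grab_frame("wrist"))
z=[]
for n,(u,v) in(("scene",(285,225)),("side",(307,190))):
    z.append(cv2.resize(r.grab_frame(n)[v-50:v+50,u-45:u+45],None,fx=4,fy=4))
cv2.imwrite("pics/z3.png",np.hstack(z));s=r.read_state();print(s["gripper_width"],s["grip_force"],s["force"])
```

```text
0.23141284277079438 2.8798320789519494 [0.20618029 0.28414467 6.50711275]
```

View pics/w3.png

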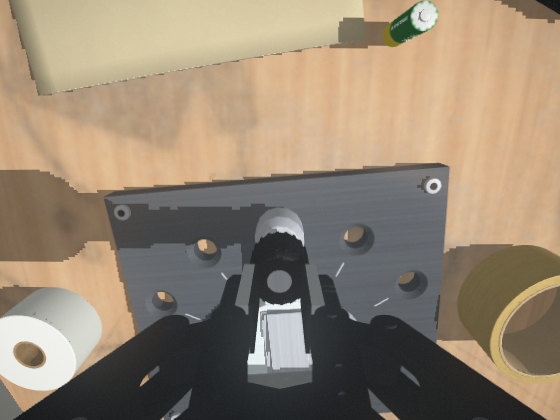

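View pics/z3.png

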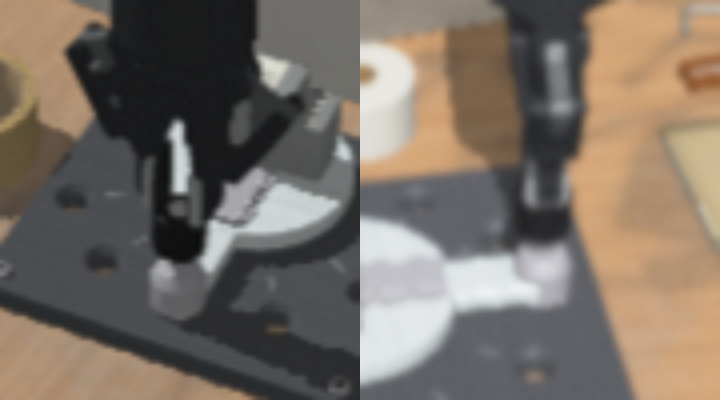

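The pads flank the knob with a gap of about 56 px, close to 30 mm, so they seem to be on it. The grip is weak at the commanded 20 mm, so I'll close fully.

```bash
python3 -m creep '[[0,0,0,0,0,0,0],[0,0,0,0,0,0,0],[0,0,0,0,0,0,0],[0,0,0,0,0,0,0],[0,0,0,0,0,0,0]]'; python3 -c "
from workcell import r;print(r.tips_ahead)"
```

```text
t: 3.77
position: [434.5, -37.2, 73.1]
tool_rot: [-3.141, 0.002, 3.141]
force: [0.3, -0.3, 5.1]
gripper_width: 0.001
grip_force: 3.0
11.0
```

Run:
```python
from workcell import r
from h import *
z=[cv2.resize(r.grab_frame("wrist")[210:350,210:350],(450,450))]
for n,(u,v) in(("scene",(285,225)),):
    z.append(cv2.resize(r.grab_frame(n)[v-40:v+40,u-31:u+31],(349,450)))
cv2.imwrite("pics/z4.png",np.hstack(z))
c=r.get_calibration("wrist");K=np.array(c["K"]);s=r.read_state();p=s["position"];R=cv2.Rodrigues(np.array(c["rvec"]))[0]
for q in(p+[0,0,-11],p+[0,0,8],[434,-37,92],[434,-37,62]):print(cv2.projectPoints(np.array([q],float),np.array(c["rvec"]),np.array(c["tvec"]),K,np.array(c["dist"]))[0].ravel().round())
```

```text
[278. 254.]
[277. 270.]
[278. 279.]
[278. 253.]
```

View pics/z4.png

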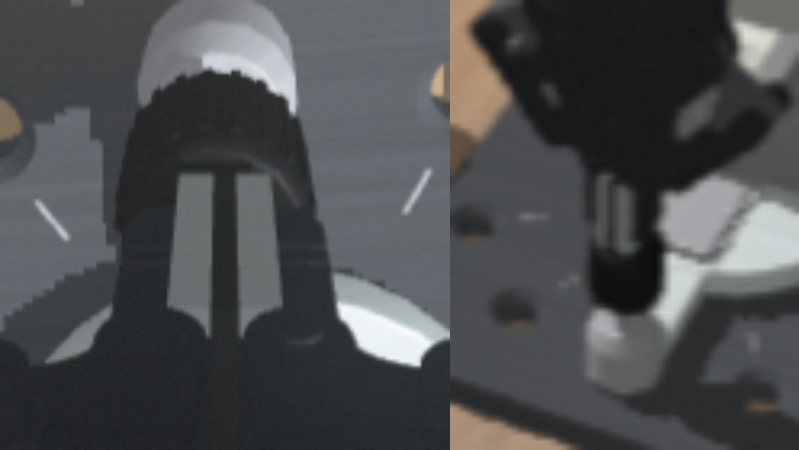

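Run:
```python
from workcell import r
from h import *
cw=r.get_calibration("wrist");ca=r.get_calibration("scene");cb=r.get_calibration("side")
P=lambda c,q:cv2.projectPoints(np.array([q],float),np.array(c["rvec"]),np.array(c["tvec"]),np.array(c["K"]),np.array(c["dist"]))[0].ravel().round(1)
for x in(423,434):
  for z in(62,72,82,92,102):print(x,z,"wrist",P(cw,(x,-37,z)),"scene",P(ca,(x,-37,z)),"side",P(cb,(x,-37,z)))
print("tips tri",tri([ray(ca,(283.8,230)),ray(cw,(280,264))]))
s=r.read_state();print(s["position"],s["joint_positions"])
```

```text
423 62 wrist [277.9 235.1] scene [281.2 239. ] side [312.8 196.4]
423 72 wrist [277.8 242.1] scene [281.3 235.8] side [312.9 192.8]
423 82 wrist [277.7 249.9] scene [281.3 232.5] side [313.  189.1]
423 92 wrist [277.7 258.7] scene [281.4 229.2] side [313.1 185.4]
423 102 wrist [277.6 268.6] scene [281.4 225.9] side [313.2 181.6]
434 62 wrist [278.  253.1] scene [283.6 235.9] side [307.7 196.7]
434 72 wrist [277.9 260.9] scene [283.7 232.7] side [307.8 193.1]
434 82 wrist [277.8 269.6] scene [283.8 229.5] side [307.9 189.4]
434 92 wrist [277.7 279.3] scene [283.8 226.2] side [307.9 185.7]
434 102 wrist [277.7 290.3] scene [283.9 222.9] side [308.  181.9]
tips tri [432.65469511 -36.63078761  80.610323  ]
[434.47950044 -37.25883517  73.13273995] [-2.45467953e-01  2.00934357e-01  2.00152033e+00  1.32800762e-04
  9.37447971e-01 -1.81540288e+00]
```

```bash
python3 - <<'E'
from workcell import r
from h import *
cw=r.get_calibration("wrist")
H=[plane(cw,p,16)[:2] for p in((163,300),(206,246),(357,236),(411,281))];print(np.round(H,1),np.linalg.norm(H[1]-H[2]),np.linalg.norm(H[0]-H[3]))
o,_=ray(cw,(280,210));print(o)
E
python3 -m creep '[[0,0,0,3,0,0,0],[0,0,0,6,0,0,0],[0,0,0,6,0,0,0]]'
```

```text
[[ 494.5 -125. ]
 [ 449.7  -88.8]
 [ 442.3   18.9]
 [ 478.7   62.1]] 107.89576396930144 187.850167349578
[354.10799183 -36.12043484 234.21889985]
t: 4.12
position: [433.8, -37.1, 78.8]
tool_rot: [3.142, 0.0, 3.141]
force: [0.4, -0.0, 0.3]
gripper_width: -0.001
grip_force: 0.0
```

```bash
python3 -m creep '[[60,0,0,4,0,0,0],[60,0,0,4,0,0,0],[60,0,0,4,0,0,0],[60,0,0,4,0,0,0],[60,0,0,-4,0,0,0],[60,0,0,-12,0,0,0],[60,0,0,-19,0,0,0],[60,0,0,-24,0,0,0],[60,0,0,-24,0,0,0]]'; python3 -m creep '[[40,0,0,0,0,0,0],[20,0,0,0,0,0,0],[10,0,0,0,0,0,0],[10,0,0,0,0,0,0],[10,0,0,0,0,0,0],[10,0,0,0,0,0,0],[10,0,0,0,0,0,0]]'
```

```text
t: 4.87
position: [432.4, -36.7, 52.9]
tool_rot: [3.141, -0.003, 3.141]
force: [-0.6, -0.8, -0.1]
gripper_width: 0.705
grip_force: 0.0
t: 5.45
position: [434.0, -37.1, 54.9]
tool_rot: [-3.141, 0.001, 3.141]
force: [-1.1, 0.8, 4.8]
gripper_width: 0.326
grip_force: 59.1
```

The knob is gripped at 59 N. Now I'll lift 18 mm.

```bash
python3 -m creep '[[10,0,0,4,0,0,0],[10,0,0,8,0,0,0],[10,0,0,12,0,0,0],[10,0,0,15,0,0,0],[10,0,0,18,0,0,0],[10,0,0,18,0,0,0],[10,0,0,18,0,0,0]]'
python3 - <<'E'
from workcell import r
from h import *
z=[cv2.resize(r.grab_frame("wrist")[190:350,180:380],(440,352))]
z.append(cv2.resize(r.grab_frame("scene")[185:265,244:326],(360,352)))
cv2.imwrite("pics/z5.png",np.hstack(z))
E
```

```text
t: 6.03
position: [433.6, -36.9, 72.5]
tool_rot: [3.141, 0.0, 3.141]
force: [2.0, 1.1, -6.6]
gripper_width: 0.324
grip_force: 59.5
```

View pics/z5.png

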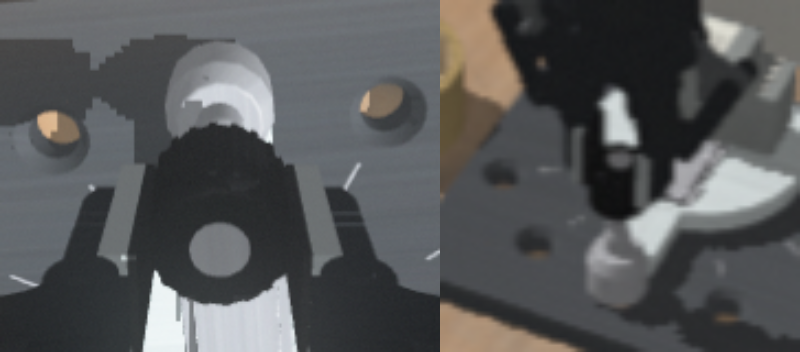

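The knob is drawn up and the bare stem shows (crop (210,115)), with -6.6 N on the tool. Next I'll swing along the arc toward -y at this height.

```bash
python3 -m creep '[[10,0,0,1,0,0,0],[10,0.5,-4.7,1,0,0,0],[10,1.2,-9.5,1,0,0,0],[10,2.2,-14.2,1,0,0,0],[10,3.3,-18.9,1,0,0,0],[10,4.6,-23.5,1,0,0,0],[10,6.1,-28,1,0,0,0],[10,7.8,-32.5,1,0,0,0],[10,9.7,-36.9,1,0,0,0],[10,11.8,-41.2,1,0,0,0],[10,14.1,-45.5,1,0,0,0],[10,16.6,-49.6,1,0,0,0],[10,19.2,-53.6,1,0,0,0],[10,19.2,-53.6,1,0,0,0],[10,19.2,-53.6,1,0,0,0],[10,19.2,-53.6,1,0,0,0]]'
```

```text
t: 7.47
position: [452.7, -90.7, 73.5]
tool_rot: [-3.142, -0.0, 3.141]
force: [0.8, 0.4, -5.8]
gripper_width: 0.325
grip_force: 59.6
```

```bash
python3 -m creep '[[10,0,0,-3,0,0,0],[10,0,0,-6,0,0,0],[10,0,0,-9,0,0,0],[10,0,0,-11,0,0,0],[10,0,0,-11,0,0,0]]'
```

```text
t: 7.88
position: [452.6, -90.4, 62.1]
tool_rot: [3.141, -0.001, 3.141]
force: [-0.8, -1.0, -5.0]
gripper_width: 0.326
grip_force: 59.7
```

Still a -5 N spring pull at 7 mm drawn, below the 12 mm rest level, so the pin is in the hole. Lowering the rest of the way.

```bash
python3 -m creep '[[10,0,0,-3,0,0,0],[10,0,0,-6,0,0,0],[10,0,0,-6.5,0,0,0],[10,0,0,-6.5,0,0,0]]'; python3 -m creep '[[20,0,0,0,0,0,0],[40,0,0,0,0,0,0],[55,0,0,0,0,0,0],[55,0,0,0,0,0,0],[55,0,0,0,0,0,0],[55,0,0,0,0,0,0]]'
```

```text
t: 8.22
position: [452.7, -90.6, 55.8]
tool_rot: [3.141, -0.0, 3.141]
force: [-1.3, -1.3, -3.9]
gripper_width: 0.327
grip_force: 59.7
t: 8.72
position: [453.4, -90.7, 56.4]
tool_rot: [-3.141, 0.001, 3.141]
force: [1.0, 0.2, 0.1]
gripper_width: 0.644
grip_force: 0.0
```

Released. I'll retreat straight up, then check.

```bash
python3 -m creep '[[60,0,0,10,0,0,0],[60,0,0,30,0,0,0],[60,0,0,60,0,0,0],[60,0,0,95,0,0,0],[60,-15,20,130,0,0,0],[60,-30,40,155,0,0,0],[60,-30,40,155,0,0,0],[60,-30,40,155,0,0,0],[60,-30,40,155,0,0,0]]'
python3 - <<'E'
from workcell import r
from h import *
w=r.grab_frame("wrist")
a=r.grab_frame("scene")
cv2.imwrite("pics/f.png",np.hstack([cv2.resize(w[100:380,60:420],(450,350)),cv2.resize(a[190:270,240:320],(350,350))]))
c=r.get_calibration("scene");
for n,q in(("top home",(452.5,-90,92)),("bottom home",(452.5,-90,62)),("top 12up",(452.5,-90,104))):print(n,cv2.projectPoints(np.array([q],float),np.array(c["rvec"]),np.array(c["tvec"]),np.array(c["K"]),np.array(c["dist"]))[0].ravel())
E
```

```text
t: 9.47
position: [422.8, -50.8, 210.6]
tool_rot: [-3.141, 0.0, 3.141]
force: [0.3, -0.0, -0.9]
gripper_width: 0.7
grip_force: 0.0
top home [309.20812713 229.60718591]
bottom home [308.46380368 239.31811524]
top 12up [309.5133188  225.61014967]
```

View pics/f.png

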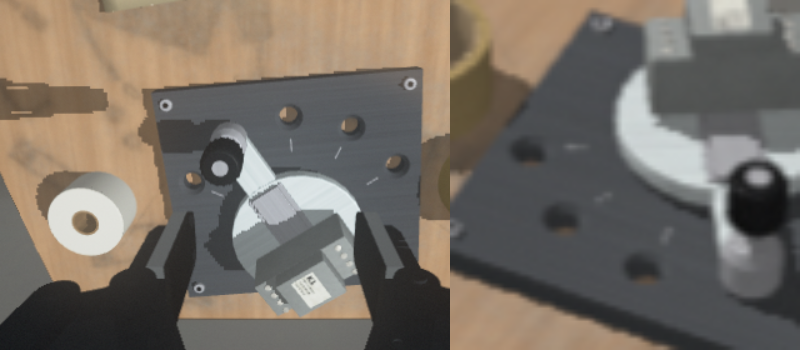

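The arm is now one hole toward the label roll, with the outer hole and the middle hole both exposed. The knob top is at scene (310.4,230.5), against a predicted (309.2,229.6) with the pin home and row 225.6 if it were resting undropped.

```bash
python3 -c "
from workcell import r;print(r.finish_job())"
```

```text
the job is handed in; nothing more can be done
None
```

The stand's arm is swung one hole toward the label roll (base right, +30°), the pin is home in that hole and the knob released; the gripper never went near either roll, and the job was handed in at about 9.6 s.

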